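Check-weigh a filament spool carrier on a sprung hook scale

TASK

Weigh the carrier that holds the big spool: hang it by its top rail on the hook of the spring scale so that it hangs level, let go of it and leave it hanging until hook and carrier have stayed still for a good second. Then lift it off the hook and stand it, gently and fully inside the rim, in the shallow white tray, and let go. Never let it tip over or thump down, do not slam the scale, and leave everything else on the table where it is.

Things in the scene. Friction and masses are not known exactly. Their poses are not given: they have to be found in the camera images.
- carrier: The carrier with the big spool: plain aluminium frame, 180 mm long (y), 60 mm wide (x), 155 mm tall, standing upright on two end plates. Origin: centre of its underside; z up, y along its rail and spindle. End plates 5 mm thick, inner faces at y = +-85 mm, 60 mm wide in x up to z = 80 mm, 24 mm above. Frame 0.30 kg, its own centre of mass at y = 0; for the spool see the other points.
- carrier_rail (a point): Middle of the top face of the big carrier's top rail, at z = 155 mm in the carrier's frame; axes as the carrier's. The rail is a straight flat bar along y between the end plates, 10 mm thick in x, underside at z = 129 mm. Below it is an open window, 51 mm high, down to the top of the spool at z = 78 mm.
- carrier_spool_mid (a point): Centre of the big white spool (72 mm diameter, 60 mm wide in y) on its spindle along y, 42 mm above the carrier's underside. It is clamped off-centre, 22 to 50 mm towards +y of the carrier, and does not slide in use. It weighs 0.14 to 0.63 kg, unknown beforehand, so the balance point along the rail (somewhere between the middle and the spool's middle) differs each time.
- small_carrier: The other carrier, to be left alone: the same frame as the big spool's carrier, but with a small spool (44 mm diameter). Origin: centre of its underside, y along its rail.
- scale: The spring scale, fixed to the table: white base plate, upright aluminium post, and a hook sticking out towards -x of this frame. Origin: on the table right below the hanging place; z up, +x towards the post. Base plate x 60 to 230 mm, y +-80 mm, 20 mm high with foot caps; spring tube, bracket and post from x = 120 mm on, y +-25 mm, up to 385 mm high. Axes of hook_seat as these.
- hook_seat (a point): The hanging place: on top of the hook's straight level arm, 235 mm above the table when empty, moving with the hook. The arm is a bar 10 mm wide (y), 8 mm thick, its top at this height, along x of the scale from an upturned tip (46 to 52 mm on the -x side of this point, rising 14 mm above the arm's top) to the spring block (132 mm on the +x side). It can roll a little about x in a damped bush.
- scale_hook (a joint): How far the sprung hook has moved down (m): 0 empty, end stop at 0.060. The spring gives 300 N per m (3.3 mm per newton), lightly damped: hook and hung carrier bob and sway for one to two seconds after a load is let go.
- tray: Shallow white open tray fixed to the table, 125 mm (x) by 232 mm (y), rim 14 mm high, walls 4 mm thick, floor 4 mm above the table. Inner floor 117 by 224 mm. Origin: centre of its underside; y is its long side.
- sanitiser: White bottle with a blue cap, 60 mm diameter, 150 mm tall; bystander. Origin: centre of its underside.
- caps_jar: Clear jar, 70 mm diameter, 100 mm tall; bystander. Origin: centre of its underside.
- glove_box: Cardboard box 90 by 150 by 75 mm high; bystander. Origin: centre of its underside.
- spare_spool: White spool standing on its flange, 68 mm diameter, 54 mm tall; bystander. Origin: centre of its underside.
- tape_roll: Clear tape roll lying flat, 90 mm diameter, 30 mm high; bystander. Origin: centre of its underside.
- pot: Steel cup, 80 mm diameter, 90 mm tall; bystander. Origin: centre of its underside.
- screwdriver: Screwdriver 160 mm long lying on the table; bystander.

How it is judged:
By the outcome, as a careful person would: the job done as asked, in the order asked, and still so for the second after the job is handed in, with the robot touching nothing.
It also fails if it takes over 72 s, if anything falls off the work surface, if the arm or the gripper's body presses on something with over 40 N, if the wrist force passes 120 N, or if a joint passes its speed limit or range.

ROBOT

A 6-joint arm with a two-finger parallel gripper is mounted at the origin on the work surface. World frame = base frame: x ahead of the robot, y to its left, z up, the work surface at z = 0. Lengths are in m, angles in rad, forces in N, time in s.
With the tool pointing down it reaches from about 0.25 to 0.775 m from the base axis. Payload 4 kg.
Tool frame: the origin (TCP) lies midway between the tips of the shut fingers; the grasp point (between the pads) lies 19 mm behind it (robot.hold_point_z is the distance from the TCP to the grasp point, in m); z points along the fingers, y is the line along which they close (so a half turn about z gives the same grasp; the last joint's range is limited). The gripper opens to 94 mm and grips with 3 to 60 N. Pads are 16 mm wide; open, the fingers measure 119 mm over their backs; the gripper's body (75 mm by 177 mm) begins 78 mm behind the grasp point.
Start: joints at [1.243, 0.087, 1.371, -0, 1.684, -0.103], TCP at [0.123, 0.536, 0.206] pointing down, gripper open.
Joint ranges: [-3.1, 3.1], [-0.76, 2.03], [0.27, 2.55], [-1.08, 4.22], [0.17, 2.65], [-2.57, 2.57]. Speed limits (rad/s): [2.79, 2.79, 3.14, 3.14, 3.14, 3.14].

INTERFACE

Orientations are given as [roll, pitch, yaw] about the fixed x, y, z axes, in that order (R = Rz(yaw) Ry(pitch) Rx(roll)).
In Python, from bench import readout, imaging, robot gives the robot as it stands.
- The arm moves only by the tool carry_out, never from a script. Its argument "motion" is text: rows parted by semicolons, each of 7 numbers parted by spaces: the shift along the tool's x, y, z each as a share of 200 mm, from -1 to 1, then the turn, a rotation vector about the tool's x, y, z each as a share of 120 degrees, from -1 to 1, then the opening, from 0 (shut) to 1 (fully open). A call has 1 to 12 rows; each row shifts and turns the commanded pose from where the row before left it, along the tool's axes as they then stand; what a row does not reach is not made up. A row lasts 1/8 s, in which the tool goes at most 62.5 mm and 10.7 degrees, less where a joint would pass 70% of its speed; a pose out of reach is approached as far as the arm can. A call with a number of a shift or a turn outside -1 to 1 is refused whole. A call with a gripper value outside its range is refused whole. The fingers move at their own pace and stop on an object; the grip force is fixed at half the most. Time passes only in rows, so rows that do not move let the fingers close. It gives the time, the measured TCP pose, the force, the opening and the grip force at its end, in the units of the state.
- readout.get_obs(): the state, without advancing time (a new reading comes with each control period).
- imaging.snapshot(name): name is "scene" or "side" or "wrist"; returns a dict with "pixels" (384x512x3 uint8, red, green, blue), "fx", "fy", "cx", "cy" (pixels), "R" (3x3) and "t" (3): a world point X has camera coordinates R X + t. Camera axes: x right, y down, z forward; pixel columns grow to the right and rows downward; lengths in m; the calibration is good to about 2 mm. A picture is of the moment at which its call begins. There is no depth.
- robot.close_job(): hands the job in; it is judged then, once.
The state is a dict: "time": time; "joint_positions": joint angles; "qvel": joint speeds; "joint_torque": joint torques, N m; "tool_pos": TCP position; "ee_rot": TCP orientation; "wrist_force": force on the tool from outside, world axes, zero at the start; "wrist_torque": the same for the moment, N m; "width": finger opening in m; "finger_force": force on a finger pad.
Only numpy, scipy, OpenCV 4.12 (cv2) and the standard library are available. Lean on these libraries where they do the work, as an engineer would, in place of code of your own. Each camera call takes 0.05 s, during which the arm holds its last target. There are 200 camera calls.

## Working session

There is one attempt and no reset: what is moved stays moved. The work goes in short steps, Python scripts to look and compute and a tool call to move; the robot and the scene stay as the last step left them, time stands still between calls to the robot, and variables do not carry over. Pictures are saved under pics/ and viewed, at most 10 in all, crops included, and the job is handed in when it is done.

Besides the shell and the picture viewer there is one more tool, called by a JSON object that holds its "method" and its "body", one argument or row to a line. carry_out: Moves the arm, as the interface text tells. Its arguments: {"type":"object","properties":{"motion":{"type":"string"}},"required":["motion"]}

```bash
mkdir -p pics; ls; python3 - <<'E'
from bench import readout, imaging, robot
import cv2,pickle,numpy as np
print(readout.get_obs(), robot.hold_point_z)
for n in("scene","side"):
    s=imaging.snapshot(n); pickle.dump(s,open(f"{n}0.pkl","wb"))
    print(n,s["fx"],s["fy"],s["cx"],s["cy"],np.round(s["R"],3).tolist(),np.round(s["t"],3))
    cv2.imwrite(f"pics/{n}0.png",cv2.resize(s["pixels"][:,:,::-1],(800,600),interpolation=cv2.INTER_CUBIC))
E
```

```text
pics
{'time': 0.0, 'joint_positions': array([ 1.24292070e+00,  8.79588684e-02,  1.37221697e+00, -1.67266813e-05,
        1.68360999e+00, -1.03116510e-01]), 'qvel': array([ 6.23646572e-04,  8.31652383e-04,  6.59779106e-04,  7.05512877e-04,
       -2.21085698e-04,  9.77620362e-05]), 'joint_torque': array([-1.99434248e-04, -3.40182889e+01, -3.02428830e+01,  7.16803595e-02,
        3.30797606e-02, -1.46070120e-04]), 'tool_pos': array([0.1224229 , 0.53564597, 0.20432099]), 'ee_rot': array([-3.13940942e+00, -2.09215395e-04,  2.91683145e+00]), 'wrist_force': array([-0.6227983 , -0.41327303, -0.13423907]), 'wrist_torque': array([-0.00287934,  0.05788513,  0.00656214]), 'finger_force': 0.0, 'width': 0.09378384988916805} 0.0188
scene 377.89660738329366 377.89660738329366 256.56004147513255 191.92936007509803 [[0.554, 0.832, 0.017], [0.662, -0.428, -0.615], [-0.505, 0.352, -0.788]] [-0.254 -0.258  1.689]
side 454.77995306803473 454.77995306803473 246.67498727934904 189.6998913413261 [[0.766, -0.643, -0.007], [-0.334, -0.387, -0.859], [0.55, 0.661, -0.511]] [-0.402  0.274  1.217]
```

View pics/scene0.png

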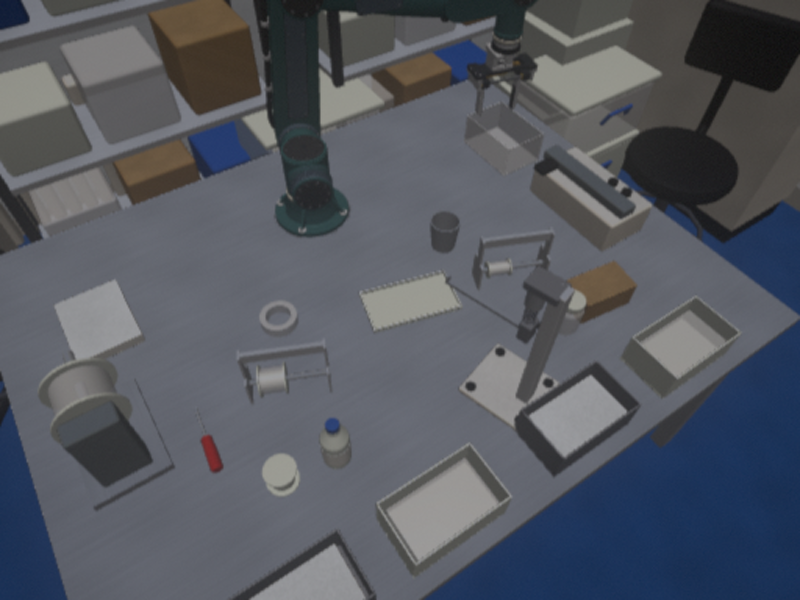

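View pics/side0.png

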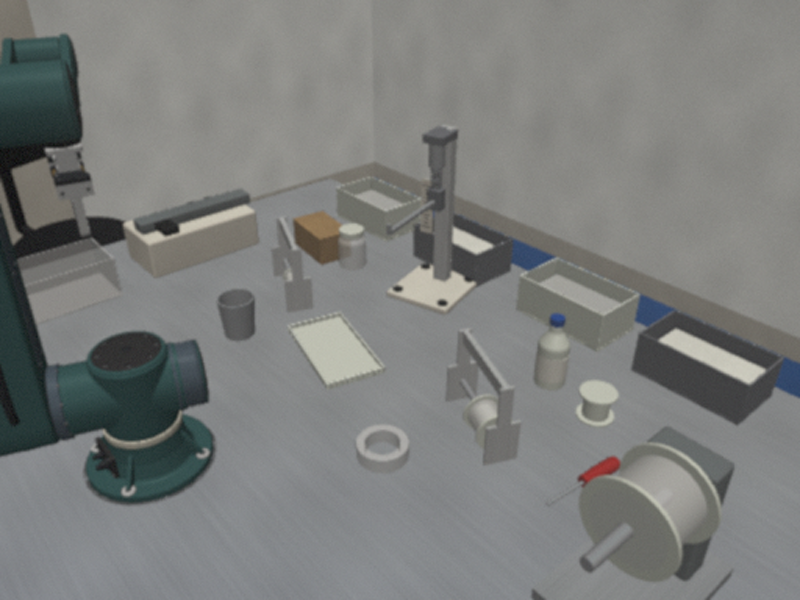

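The big carrier stands at about (285,370) in the scene picture, with its spool towards the left end. The scale's hook arm runs from about (448,282) to (525,328), and the tray is at (410,300). I'll enlarge these for accurate pixels.

```bash
cat > h.py <<'E'
import numpy as np,cv2,pickle
def proj(s,X):
    c=np.atleast_2d(X)@np.array(s["R"]).T+s["t"]
    return np.c_[s["fx"]*c[:,0]/c[:,2]+s["cx"],s["fy"]*c[:,1]/c[:,2]+s["cy"]]
def onz(s,p,z):
    R=np.array(s["R"]);C=-R.T@s["t"];d=R.T@[(p[0]-s["cx"])/s["fx"],(p[1]-s["cy"])/s["fy"],1]
    return C+d*(z-C[2])/d[2]
def tri(views):
    A=[];b=[]
    for s,p in views:
        R=np.array(s["R"]);t=np.array(s["t"])
        for r,f,c,u in((0,s["fx"],s["cx"],p[0]),(1,s["fy"],s["cy"],p[1])):
            k=(u-c)/f;A.append(R[r]-k*R[2]);b.append(k*t[2]-t[r])
    return np.linalg.lstsq(np.array(A),np.array(b),rcond=None)[0]
def load(n):return pickle.load(open(n+".pkl","rb"))
def tile(s,x,y,w,W=400,H=300):
    h=w*H//W
    im=cv2.resize(np.ascontiguousarray(s["pixels"][y:y+h,x:x+w,::-1]),(W,H),interpolation=cv2.INTER_CUBIC)
    im=cv2.convertScaleAbs(im,alpha=1.5)
    for g in range((x//10+1)*10,x+w,10):
        u=int((g-x)*W/w);cv2.line(im,(u,0),(u,6),(0,255,255),1);cv2.putText(im,str(g),(u-8,16),0,.3,(0,255,255),1)
    for g in range((y//10+1)*10,y+h,10):
        v=int((g-y)*H/h);cv2.line(im,(0,v),(6,v),(0,255,255),1);cv2.putText(im,str(g),(8,v+4),0,.3,(0,255,255),1)
    return im
E
python3 - <<'E'
from h import *
a,b=load("scene0"),load("side0")
cv2.imwrite("pics/c1.png",np.vstack([np.hstack([tile(a,140,208,80),tile(b,260,205,120)]),np.hstack([tile(a,275,165,100),tile(b,220,70,100)])]))
cv2.imwrite("pics/c2.png",np.vstack([np.hstack([tile(a,222,160,80),tile(b,175,190,90)]),np.hstack([tile(a,285,210,80),tile(b,240,150,80)])]))
E
```

```text
(no output)
```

View pics/c1.png

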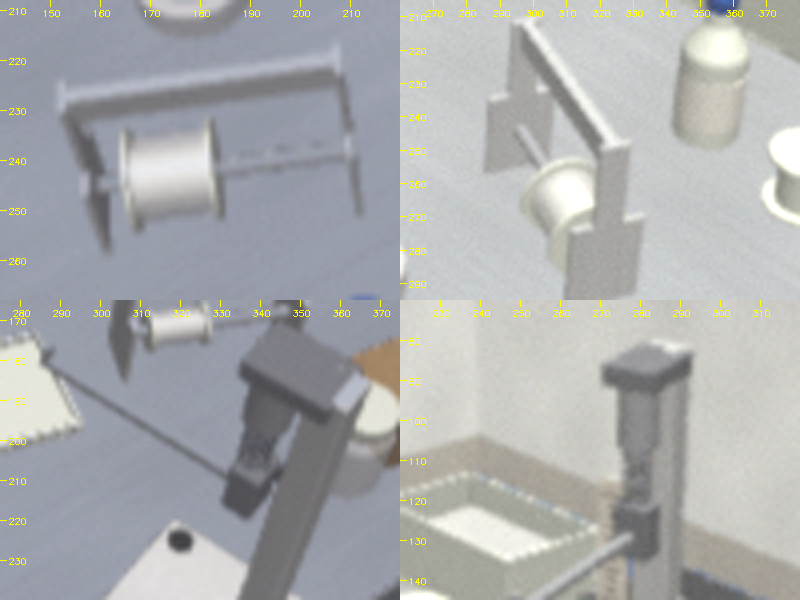

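View pics/c2.png

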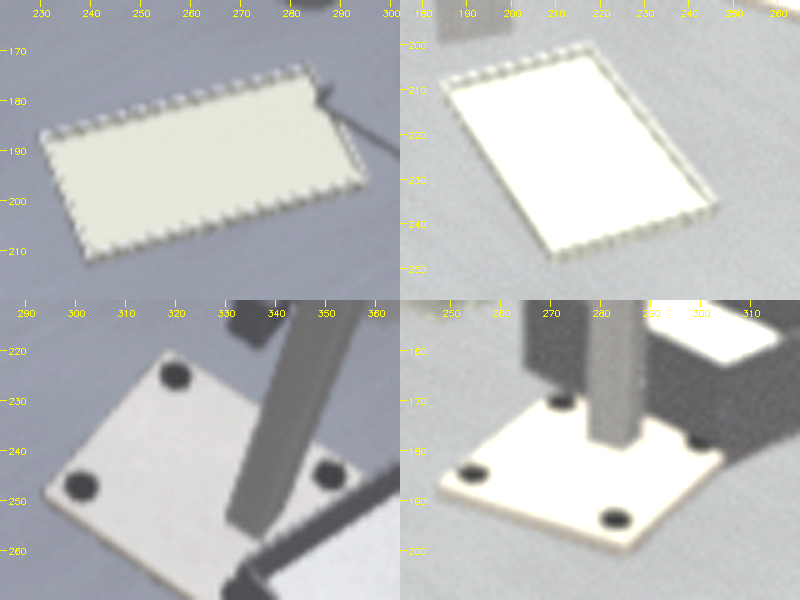

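The rail's end-plate tops are at (152.6,227.6) and (207.6,220) in scene and at (324.5,248.8) and (297.2,211.6) in side. The hook tip is at (286.3,177) in scene and (249.6,146.6) in side. All four tray corners are readable. I'll triangulate these and check them against the given sizes.

```bash
python3 - <<'E'
from h import *
np.set_printoptions(precision=4,suppress=True)
a,b=load("scene0"),load("side0")
T=lambda p,q:tri([(a,p),(b,q)])
P=T((152.6,227.6),(324.5,248.8));Q=T((207.6,220),(297.2,211.6))
print("rail +y end",P,"-y",Q,"len",np.linalg.norm(P-Q),"mid",(P+Q)/2,"dir deg",np.degrees(np.arctan2(*(P-Q)[1::-1])))
t=T((286.3,177),(249.6,146.6));k=T((332,209.5),(277.5,129.5))
print("tip",t,"block",k,"len",np.linalg.norm(k-t),np.degrees(np.arctan2(*(k-t)[1::-1])))
for p,q in(((293.6,248.4),(285,199.6)),((319,220),(248,186.6))):print("base",T(p,q))
S=[(230,187),(283,173),(296,196.6),(239.6,212.4)];D=[(184.7,209.1),(217.8,200.1),(246.6,236.1),(209.9,247.8)]
# order matching by back projecting
A=[onz(a,p,.014) for p in S];B=[onz(b,p,.014) for p in D]
print(np.array(A));print(np.array(B))
E
```

```text
rail +y end [ 0.4478 -0.3933  0.1513] -y [ 0.5167 -0.2318  0.1505] len 0.17562735174504282 mid [ 0.4823 -0.3125  0.1509] dir deg -113.10203153072251
tip [0.5681 0.0375 0.2408] block [0.7408 0.0879 0.2309] len 0.18016849607663132 16.29643559638337
base [ 0.6975 -0.0024  0.0088]
base [0.6545 0.1478 0.0116]
[[ 0.3427 -0.0483  0.014 ]
 [ 0.397   0.1704  0.014 ]
 [ 0.522   0.1416  0.014 ]
 [ 0.4664 -0.0812  0.014 ]]
[[ 0.3925  0.1684  0.014 ]
 [ 0.5119  0.1413  0.014 ]
 [ 0.4533 -0.0845  0.014 ]
 [ 0.3329 -0.0579  0.014 ]]
```

```bash
python3 - <<'E'
from h import *
from scipy.optimize import least_squares
np.set_printoptions(precision=4,suppress=True)
a,b=load("scene0"),load("side0")
def fit(model,obs,x0):
    def f(v):
        c,s=np.cos(v[2]),np.sin(v[2]);r=[]
        for cam,X,p in obs:
            r.append(proj(cam,[v[0]+c*X[0]-s*X[1],v[1]+s*X[0]+c*X[1],X[2]])[0]-p)
        return np.ravel(r)
    o=least_squares(f,x0,loss="soft_l1");print(model,o.x[:2],np.degrees(o.x[2]),"res",np.round(f(o.x),1));return o.x
c=fit("carrier",[(a,(0,.09,.155),(152.6,227.6)),(a,(0,-.09,.155),(207.6,220)),(b,(0,.09,.155),(324.5,248.8)),(b,(0,-.09,.155),(297.2,211.6))],[.48,-.31,np.radians(157)])
fit("scale",[(a,(-.052,0,.249),(286.3,177)),(a,(.132,0,.231),(332,209.5)),(b,(-.052,0,.249),(249.6,146.6)),(b,(.132,0,.231),(277.5,129.5)),
 (a,(.06,-.08,.012),(293.6,248.4)),(b,(.06,-.08,.012),(285,199.6)),(a,(.06,.08,.012),(319,220)),(b,(.06,.08,.012),(248,186.6))],[.618,.053,.28])
h=.0625;l=.116
fit("tray",[(a,(-h,-l,.014),(230,187)),(a,(-h,l,.014),(283,173)),(a,(h,l,.007),(296,196.6)),(a,(h,-l,0),(239.6,212.4)),
 (b,(-h,l,.01),(184.7,209.1)),(b,(h,l,.014),(217.8,200.1)),(b,(h,-l,.007),(246.6,236.1)),(b,(-h,-l,0),(209.9,247.8))],[.427,.045,np.radians(-13.7)])
# spool along rail: ray with plane x_c=0
R=np.array(a["R"]);C=-R.T@a["t"];n=np.array([np.cos(c[2]),np.sin(c[2]),0]);u=np.array([-n[1],n[0],0]);o=np.array([c[0],c[1],0])
for p in[(166,243.5),(182,242.5),(173.6,243.6)]:
    d=R.T@[(p[0]-a["cx"])/a["fx"],(p[1]-a["cy"])/a["fy"],1];X=C+d*((o-C)@n)/(d@n);print("spool y,z",(X-o)@u,X[2])
print("small carrier rail",onz(a,(307,153.6),.155),onz(a,(352,150),.155))
E
```

```text
carrier [ 0.4816 -0.3134] 156.4034547056958 res [-1.2 -0.9  0.4 -1.   0.5 -0.2  0.4 -1.4]
scale [0.6178 0.0522] 16.90632156351397 res [-0.2 -1.   1.6 -0.2 -0.5 -2.8  0.6 -0.2 -0.9  0.5  1.  -0.4 -0.8 -0.2
 -0.4  0.2]
tray [0.4281 0.0491] -14.13726080353174 res [-0.4 -0.6  1.1 -0.8  0.  -0.3 -0.2  0.7 -0.4 -0.4  0.3 -1.1  0.6  0.1
  0.   1.3]
spool y,z 0.06324408839946635 0.042211676467298176
spool y,z 0.010020305513380694 0.03399244517236544
spool y,z 0.038670168010426276 0.03459017244903939
small carrier rail [0.4613 0.2219 0.155 ] [0.5386 0.3771 0.155 ]
```

```bash
cat >> h.py <<'E'
from scipy.spatial.transform import Rotation as Ro
def rows(p0,y0,wps,w):
    """wps: list of (x,y,z,yawdeg,nrows,cyl) ; prints rows of shares"""
    p=np.array(p0,float);y=y0;out=[]
    for x,yy,z,yw,n,cyl in wps:
        q=np.array([x,yy,z])
        for i in range(n):
            f=1/(n-i)
            if cyl:
                r,t=np.hypot(*p[:2]),np.arctan2(p[1],p[0]);r2,t2=np.hypot(*q[:2]),np.arctan2(q[1],q[0])
                r+=f*(r2-r);t+=f*(t2-t);nx=np.array([r*np.cos(t),r*np.sin(t),p[2]+f*(q[2]-p[2])])
            else: nx=p+f*(q-p)
            dy=f*(yw-y);M=Ro.from_euler("ZX",[y,180],degrees=True)
            s=M.inv().apply(nx-p)/.2
            out.append("%.3f %.3f %.3f 0 0 %.3f %g"%(*s,-dy/120,w));p=nx;y+=dy
    for i in range(0,len(out),12):print("; ".join(out[i:i+12]));print()
E
python3 - <<'E'
from h import *
c=lambda r,t:(r*np.cos(np.radians(t)),r*np.sin(np.radians(t)))
rows((.123,.536,.206),167.1,[(*c(.43,50),.25,142,6,1),(*c(.42,-15),.25,84,11,1),(.4736,-.3317,.25,66.4,7,1)],.5)
E
```

```text
-0.208 -0.108 -0.037 0 0 0.035 0.5; -0.200 -0.109 -0.037 0 0 0.035 0.5; -0.191 -0.110 -0.037 0 0 0.035 0.5; -0.183 -0.110 -0.037 0 0 0.035 0.5; -0.174 -0.111 -0.037 0 0 0.035 0.5; -0.166 -0.111 -0.037 0 0 0.035 0.5; -0.220 -0.024 -0.000 0 0 0.044 0.5; -0.219 -0.026 -0.000 0 0 0.044 0.5; -0.219 -0.028 -0.000 0 0 0.044 0.5; -0.218 -0.031 -0.000 0 0 0.044 0.5; -0.217 -0.033 -0.000 0 0 0.044 0.5; -0.216 -0.035 -0.000 0 0 0.044 0.5

-0.215 -0.038 -0.000 0 0 0.044 0.5; -0.214 -0.040 -0.000 0 0 0.044 0.5; -0.214 -0.042 -0.000 0 0 0.044 0.5; -0.213 -0.045 -0.000 0 0 0.044 0.5; -0.212 -0.047 -0.000 0 0 0.044 0.5; -0.126 0.092 0.000 0 0 0.021 0.5; -0.132 0.090 0.000 0 0 0.021 0.5; -0.138 0.088 0.000 0 0 0.021 0.5; -0.144 0.086 0.000 0 0 0.021 0.5; -0.150 0.084 0.000 0 0 0.021 0.5; -0.156 0.082 0.000 0 0 0.021 0.5; -0.162 0.080 0.000 0 0 0.021 0.5
```

{"method": "carry_out", "body": {
  "motion": "-0.208 -0.108 -0.037 0 0 0.035 0.5; -0.2 -0.109 -0.037 0 0 0.035 0.5; -0.191 -0.11 -0.037 0 0 0.035 0.5; -0.183 -0.11 -0.037 0 0 0.035 0.5; -0.174 -0.111 -0.037 0 0 0.035 0.5; -0.166 -0.111 -0.037 0 0 0.035 0.5; -0.22 -0.024 0 0 0 0.044 0.5; -0.219 -0.026 0 0 0 0.044 0.5; -0.219 -0.028 0 0 0 0.044 0.5; -0.218 -0.031 0 0 0 0.044 0.5; -0.217 -0.033 0 0 0 0.044 0.5; -0.216 -0.035 0 0 0 0.044 0.5"
}}

```text
time: 1.6
tool_pos: [0.4102, 0.1055, 0.2493]
ee_rot: [-3.141, -0.0, 1.921]
wrist_force: [0.3, -0.5, -0.5]
width: 0.0471
finger_force: 0.0
```

{"method": "carry_out", "body": {
  "motion": "-0.215 -0.038 0 0 0 0.044 0.5; -0.214 -0.04 0 0 0 0.044 0.5; -0.214 -0.042 0 0 0 0.044 0.5; -0.213 -0.045 0 0 0 0.044 0.5; -0.212 -0.047 0 0 0 0.044 0.5; -0.126 0.092 0 0 0 0.021 0.5; -0.132 0.09 0 0 0 0.021 0.5; -0.138 0.088 0 0 0 0.021 0.5; -0.144 0.086 0 0 0 0.021 0.5; -0.15 0.084 0 0 0 0.021 0.5; -0.156 0.082 0 0 0 0.021 0.5; -0.162 0.08 0 0 0 0.021 0.5"
}}

```text
time: 3.1
tool_pos: [0.4718, -0.332, 0.249]
ee_rot: [-3.14, -0.001, 1.154]
wrist_force: [0.2, 0.3, -0.1]
width: 0.0468
finger_force: 0.0
```

{"method": "carry_out", "body": {
  "motion": "0 0 0 0 0 0 0.5; 0 0 0 0 0 0 0.5"
}}

```text
time: 3.35
tool_pos: [0.4716, -0.3306, 0.2493]
ee_rot: [-3.14, -0.001, 1.156]
wrist_force: [1.0, 0.2, 1.1]
width: 0.0472
finger_force: 0.0
```

```bash
python3 - <<'E'
from bench import readout, imaging
from h import *
np.set_printoptions(precision=4,suppress=True)
for i in range(4):
    s=imaging.snapshot("wrist");o=readout.get_obs();print(o["time"],o["tool_pos"],o["ee_rot"],o["wrist_force"],o["wrist_torque"])
pickle.dump(s,open("w1.pkl","wb"))
im=cv2.resize(s["pixels"][:,:,::-1],(800,600),interpolation=cv2.INTER_CUBIC)
u=np.array([-.400,-.916]);c=np.array([.4816,-.3134])
for k in(-.085,0,.02,.085):
    print(k,proj(s,[*(c+k*u),.155]))
cv2.imwrite("pics/w1.png",im)
E
```

```text
3.4 [ 0.4718 -0.3302  0.2497] [-3.1411 -0.0007  1.1564] [0.5941 0.3906 0.3265] [-0.052   0.0619 -0.0167]
3.45 [ 0.4718 -0.3301  0.25  ] [-3.1415 -0.0005  1.1567] [-1.1116 -0.5496 -0.7557] [-0.0766  0.0798 -0.0367]
3.5 [ 0.4719 -0.3301  0.2501] [ 3.1413 -0.0003  1.1568] [ 0.1604  0.2193 -0.2261] [-0.0717  0.003  -0.0013]
3.55 [ 0.4719 -0.3302  0.2503] [ 3.1411 -0.0001  1.1568] [0.5388 0.2001 0.3338] [-0.101   0.0316 -0.0227]
-0.085 [[257.5651  66.5548]]
0 [[257.7445 174.9904]]
0.02 [[257.7825 197.9332]]
0.085 [[257.8964 266.771 ]]
```

View pics/w1.png

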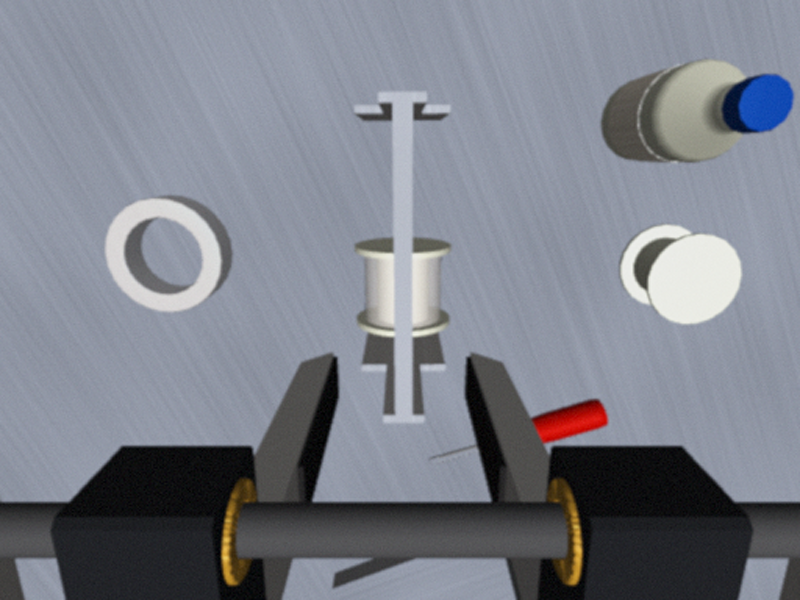

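The rail lies exactly under the tool centre line at column 402 (257.6 in the original picture), as predicted, and the plate ends agree to 2 mm. Next I'll get the spool offset from its flange rows (157.4 and 205.4) and take a tare.

```bash
cat >> h.py <<'E'
def avg(n):
    from bench import readout, imaging
    F=[]
    for i in range(n):
        imaging.snapshot("wrist");o=readout.get_obs();F.append(np.r_[o["wrist_force"],o["wrist_torque"],o["tool_pos"],o["ee_rot"],o["width"],o["finger_force"]])
    F=np.array(F);return F.mean(0),F.std(0)/np.sqrt(n),o["time"]
E
python3 - <<'E'
from h import *
np.set_printoptions(precision=4,suppress=True)
s=load("w1");u=np.array([-.400,-.916]);c=np.array([.4816,-.3134])
for r in(157.4,205.4):
    print("k",(onz(s,(257.6,r),.042)[:2]-c)@u)
for r,z in((59.5,.155),(269.4,.155)):print("ends",(onz(s,(257.6,r),z)[:2]-c)@u)
m,e,t=avg(20);np.save("tare.npy",m);print(m,e[:6],t)
E
```

```text
k 0.0049148662000147334
k 0.06352126294608082
ends -0.08995768683905728
ends 0.08756013902012544
[-0.0195 -0.051   0.1175 -0.0769  0.0882 -0.0002  0.4718 -0.331   0.2499
 -0.0001 -0.0001  1.1557  0.047   0.    ] [0.1376 0.1184 0.1156 0.0073 0.0053 0.0063] 4.55
```

{"method": "carry_out", "body": {
  "motion": "0 0 0.1 0 0 0 0.5; 0 0 0.1 0 0 0 0.5; 0 0 0.1 0 0 0 0.5; 0 0 0.1 0 0 0 0.5; 0 0 0.1 0 0 0 0.5; 0 0 0.05 0 0 0 0.5; 0 0 0.025 0 0 0 0.5; 0 0 0 0 0 0 0.3; 0 0 0 0 0 0 0.3; 0 0 0 0 0 0 0.3"
}}

```text
time: 5.8
tool_pos: [0.4721, -0.3314, 0.1356]
ee_rot: [3.14, 0.0, 1.155]
wrist_force: [-0.3, -0.2, -0.0]
width: 0.0283
finger_force: 0.0
```

{"method": "carry_out", "body": {
  "motion": "0 0 0 0 0 0 0.2; 0 0 0 0 0 0 0.15; 0 0 0 0 0 0 0.12; 0 0 0 0 0 0 0.1; 0 0 0 0 0 0 0; 0 0 0 0 0 0 0; 0 0 0 0 0 0 0; 0 0 0 0 0 0 0"
}}

```text
time: 6.8
tool_pos: [0.4719, -0.3312, 0.1349]
ee_rot: [3.141, -0.0, 1.155]
wrist_force: [2.1, 0.2, -0.2]
width: 0.0102
finger_force: 30.0
```

Gripped: the width is 10.2 mm at 30 N. I'll lift it 20 mm slowly and weigh it with the wrist.

{"method": "carry_out", "body": {
  "motion": "0 0 -0.02 0 0 0 0; 0 0 -0.02 0 0 0 0; 0 0 -0.02 0 0 0 0; 0 0 -0.02 0 0 0 0; 0 0 -0.02 0 0 0 0; 0 0 0 0 0 0 0; 0 0 0 0 0 0 0; 0 0 0 0 0 0 0; 0 0 0 0 0 0 0"
}}

```text
time: 7.92
tool_pos: [0.4717, -0.3311, 0.1546]
ee_rot: [-3.141, -0.0, 1.155]
wrist_force: [-0.1, -0.3, -7.5]
width: 0.0099
finger_force: 30.0
```

```bash
python3 - <<'E'
from h import *
np.set_printoptions(precision=4,suppress=True)
t0=np.load("tare.npy");m,e,t=avg(24);d=m-t0;print(m,t,e[:6]);print("dF,dT",d[:6])
u=np.array([-.400,-.916,0]);W=-d[2]
ax=np.cross(u,[0,0,-1]);print("W",W,"COM offset along +y from grip mm",1e3*(d[3:6]@ax)/W,"across",1e3*(d[3:6]@np.cross([.916,-.4,0],[0,0,-1]))/W)
E
```

```text
[ 0.0726  0.0204 -7.5164 -0.0587  0.0872  0.0064  0.4718 -0.3312  0.1548
 -0.2618 -0.0001  1.1554  0.0097 29.9959] 9.125 [0.0763 0.0985 0.1163 0.0059 0.0061 0.0064]
dF,dT [ 0.0921  0.0714 -7.6339  0.0182 -0.001   0.0065]
W 7.633881847074442 COM offset along +y from grip mm 2.2329992030579646 across 0.829573677438082
```

```bash
python3 - <<'E'
from h import *
c=lambda r,t:(r*np.cos(np.radians(t)),r*np.sin(np.radians(t)))
rows((.4718,-.331,.155),66.2,[(.4718,-.331,.295,66.2,7,0),(*c(.45,-6),.295,98,14,1),(.508,.021,.28,106.5,5,0)],0)
E
```

```text
-0.000 0.000 -0.100 0 0 -0.000 0; -0.000 0.000 -0.100 0 0 -0.000 0; -0.000 0.000 -0.100 0 0 -0.000 0; -0.000 0.000 -0.100 0 0 -0.000 0; -0.000 0.000 -0.100 0 0 -0.000 0; -0.000 0.000 -0.100 0 0 -0.000 0; -0.000 0.000 -0.100 0 0 -0.000 0; 0.110 -0.026 -0.000 0 0 -0.019 0; 0.108 -0.026 -0.000 0 0 -0.019 0; 0.107 -0.026 -0.000 0 0 -0.019 0; 0.105 -0.026 -0.000 0 0 -0.019 0; 0.104 -0.026 -0.000 0 0 -0.019 0

0.102 -0.026 -0.000 0 0 -0.019 0; 0.101 -0.026 -0.000 0 0 -0.019 0; 0.099 -0.026 -0.000 0 0 -0.019 0; 0.098 -0.026 -0.000 0 0 -0.019 0; 0.096 -0.026 -0.000 0 0 -0.019 0; 0.095 -0.026 -0.000 0 0 -0.019 0; 0.093 -0.026 -0.000 0 0 -0.019 0; 0.092 -0.026 -0.000 0 0 -0.019 0; 0.090 -0.026 -0.000 0 0 -0.019 0; 0.059 0.069 0.015 0 0 -0.014 0; 0.057 0.071 0.015 0 0 -0.014 0; 0.055 0.073 0.015 0 0 -0.014 0

0.053 0.074 0.015 0 0 -0.014 0; 0.050 0.076 0.015 0 0 -0.014 0
```

{"method": "carry_out", "body": {
  "motion": "0 0 -0.05 0 0 0 0; 0 0 -0.1 0 0 0 0; 0 0 -0.1 0 0 0 0; 0 0 -0.1 0 0 0 0; 0 0 -0.1 0 0 0 0; 0 0 -0.1 0 0 0 0; 0 0 -0.1 0 0 0 0; 0 0 -0.05 0 0 0 0; 0.11 -0.026 0 0 0 -0.019 0; 0.108 -0.026 0 0 0 -0.019 0; 0.107 -0.026 0 0 0 -0.019 0; 0.105 -0.026 0 0 0 -0.019 0"
}}

```text
time: 10.62
tool_pos: [0.4823, -0.2412, 0.2944]
ee_rot: [-3.141, -0.001, 1.318]
wrist_force: [0.2, 0.0, -6.9]
width: 0.0099
finger_force: 30.0
```

{"method": "carry_out", "body": {
  "motion": "0.104 -0.026 0 0 0 -0.019 0; 0.102 -0.026 0 0 0 -0.019 0; 0.101 -0.026 0 0 0 -0.019 0; 0.099 -0.026 0 0 0 -0.019 0; 0.098 -0.026 0 0 0 -0.019 0; 0.096 -0.026 0 0 0 -0.019 0; 0.095 -0.026 0 0 0 -0.019 0; 0.093 -0.026 0 0 0 -0.019 0; 0.092 -0.026 0 0 0 -0.019 0; 0.09 -0.026 0 0 0 -0.019 0"
}}

```text
time: 11.88
tool_pos: [0.4461, -0.0462, 0.2949]
ee_rot: [3.141, -0.0, 1.715]
wrist_force: [-0.3, -0.7, -7.1]
width: 0.0097
finger_force: 30.0
```

{"method": "carry_out", "body": {
  "motion": "0.059 0.069 0.015 0 0 -0.014 0; 0.057 0.071 0.015 0 0 -0.014 0; 0.055 0.073 0.015 0 0 -0.014 0; 0.053 0.074 0.015 0 0 -0.014 0; 0.05 0.076 0.015 0 0 -0.014 0; 0 0 0 0 0 0 0; 0 0 0 0 0 0 0; 0 0 0 0 0 0 0"
}}

```text
time: 12.88
tool_pos: [0.5067, 0.0204, 0.2802]
ee_rot: [3.141, 0.0, 1.858]
wrist_force: [0.9, -0.1, -7.0]
width: 0.0095
finger_force: 30.0
```

```bash
python3 - <<'E'
from bench import readout, imaging
from h import *
np.set_printoptions(precision=4,suppress=True)
for n in("wrist","side","scene"):
    s=imaging.snapshot(n);pickle.dump(s,open(n+"2.pkl","wb"))
m,e,t=avg(6);print(m,t)
w,sd,sc=load("wrist2"),load("side2"),load("scene2")
R=Ro.from_euler("xyz",readout.get_obs()["ee_rot"]).as_matrix()
print("TCP px wrist",proj(w,m[6:9]), "hook seat px", proj(w,[.6178,.0522,.235]),"tip",proj(w,[.568,.0371,.249]))
cv2.imwrite("pics/w2.png",cv2.convertScaleAbs(cv2.resize(np.ascontiguousarray(w["pixels"][:,:,::-1]),(800,600),interpolation=cv2.INTER_CUBIC),alpha=1.4))
cv2.imwrite("pics/s2.png",np.hstack([tile(sd,190,90,120,400,400),tile(sc,210,110,140,400,400)]))
E
```

```text
[-0.1171 -0.0427 -7.5142 -0.0665  0.0504  0.0088  0.5068  0.0206  0.28
  3.1413  0.0001  1.8587  0.0097 29.9951] 13.325
TCP px wrist [[253.3906 241.7591]] hook seat px [[417.1999 216.7893]] tip [[348.7831 224.5466]]
```

View pics/w2.png

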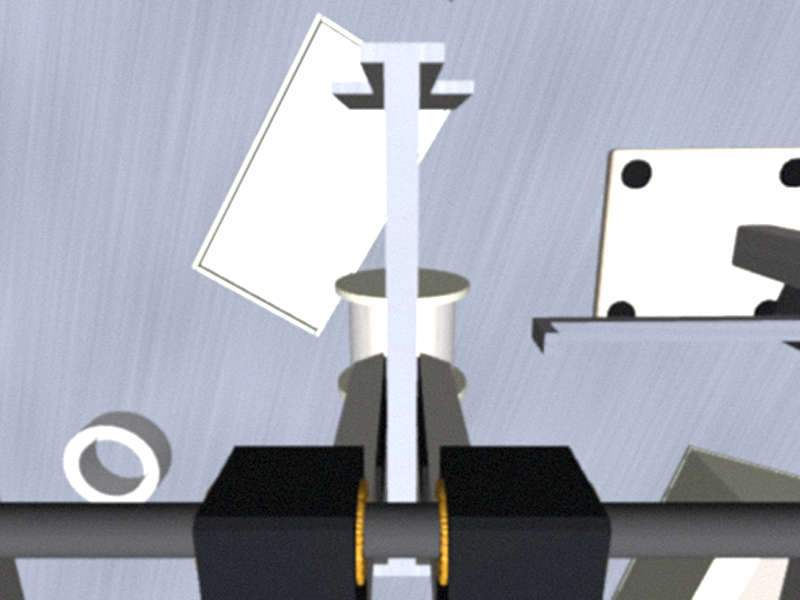

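View pics/s2.png

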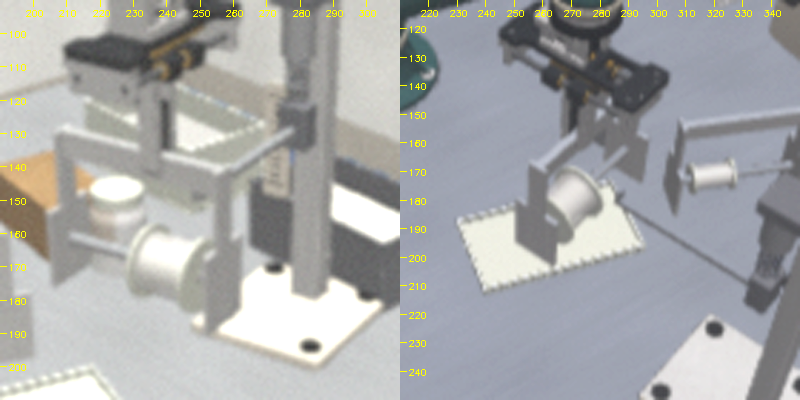

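The wrist view shows the rail at column 402 and the hook arm as a nearly horizontal bar from its tip at (540,335) to the right edge, at rows 320-345. I'll read the arm's edges from intensity profiles.

```bash
python3 - <<'E'
from h import *
np.set_printoptions(precision=1,suppress=True,linewidth=200)
w=load("wrist2");g=cv2.cvtColor(w["pixels"],cv2.COLOR_RGB2GRAY)
for c in(346,352,370,400,430,460,490):print(c,g[198:228,c-1:c+2].mean(1).astype(int))
print("row 212",g[208:216,330:360].mean(0).astype(int))
R=np.array(w["R"]);print("cam",-R.T@w["t"],w["fx"])
c,s=np.cos(np.radians(16.5)),np.sin(np.radians(16.5))
for x,y,z in((-.046,-.005,.235),(-.046,.005,.235),(.05,-.005,.235),(.05,.005,.235),(.05,.005,.227),(-.049,-.005,.249),(-.049,.005,.249)):
    print((x,y,z),proj(w,[.6178+c*x-s*y,.0522+s*x+c*y,z]))
E
```

```text
346 [132 132 132 132 125  83  53  51  49  50  48  46  46  42  43  42  43  41  43  44  44  41  45  46  55  66  83 103 124 132]
352 [132 132 133 132 115  75  51  52  70  76  66  57  49  48  66 114 134 136 139 139 137 136 135 134 136 138 139 139 136 135]
370 [131 132 133 128 111  74  49  59  99 127 132 131 130 132 133 135 135 134 135 135 135 131 134 134 132 133 135 134 132 131]
400 [ 20  22  18  24  34  45  48  68 114 131 135 133 134 132 134 135 135 137 139 134 135 134 129 132 131 131 132 132 132 133]
430 [202 202 204 195 134  69  51  76 118 133 135 136 135 133 135 134 136 136 138 138 135 129 129 128 129 130 130 130 131 132]
460 [199 198 200 188 121  57  57  91 122 135 139 138 137 135 133 134 133 138 138 137 136 134 132 133 134 134 131 132 132 133]
490 [ 17  20  20  29  44  48  68 117 133 138 137 137 136 136 134 135 136 139 138 137 135 135 135 137 136 135 137 137 136 134]
row 212 [133 134 132 131 131 130 131 133 135 127  87  50  38  39  38  42  43  47  59  75  81  80  83  88  97 108 116 126 131 132]
cam [0.5 0.1 0.5] 335.5676089435694
(-0.046, -0.005, 0.235) [[351.6 223.5]]
(-0.046, 0.005, 0.235) [[352.7 210.1]]
(0.05, -0.005, 0.235) [[486.6 223.4]]
(0.05, 0.005, 0.235) [[489.3 210. ]]
(0.05, 0.005, 0.227) [[481.9 206.5]]
(-0.049, -0.005, 0.249) [[352.8 231. ]]
(-0.049, 0.005, 0.249) [[354. 217.]]
```

```bash
python3 - <<'E'
from h import *
w=load("wrist2");g=cv2.cvtColor(w["pixels"],cv2.COLOR_RGB2GRAY)
print(g[20:36,250:265].mean(1).astype(int), g[20:36,235:240].mean(1).astype(int))
a=np.radians(106.5);t=np.array([.5068,.0206])
for k in(.1062,.1112):print(k,proj(w,[*(t+k*np.array([np.cos(a),np.sin(a)])),.300]))
b=np.radians(17.1);c,s=np.cos(b),np.sin(b);S=np.array([.6168,.0555])
tg=lambda x,y:S+[c*x-s*y,s*x+c*y]
print(tg(-.095,.001),tg(-.004,.001))
p=tg(-.004,.001)
rows((.5068,.0206,.280),106.5,[(*tg(-.1,.001),.270,107.1,2,0),(*p,.270,107.1,6,0),(*p,.252,107.1,3,0),],0)
E
```

```text
[135 135 134 135 135 135 140 156 167 170 171 171 170 170 171 171] [136 135 134 136 135 135 141 160 172 176 177 175 174 177 176 174]
0.1062 [[252.05320975  34.74226002]]
0.1112 [[252.00043624  22.00866175]]
[0.52570562 0.02852196] [0.61268279 0.05527963]
0.005 0.038 0.025 0 0 -0.002 0; 0.005 0.038 0.025 0 0 -0.002 0; -0.000 0.080 0.000 0 0 -0.000 0; -0.000 0.080 0.000 0 0 -0.000 0; -0.000 0.080 0.000 0 0 -0.000 0; 0.000 0.080 0.000 0 0 -0.000 0; 0.000 0.080 0.000 0 0 -0.000 0; -0.000 0.080 0.000 0 0 -0.000 0; 0.000 -0.000 0.030 0 0 -0.000 0; 0.000 -0.000 0.030 0 0 -0.000 0; 0.000 -0.000 0.030 0 0 -0.000 0
```

The wrist camera puts the arm 3.4 mm further towards scale +y than the first fit, with scale yaw 17.1°, so I'm correcting the target. I'll slide the window over the hook tip and lower it onto the arm.

{"method": "carry_out", "body": {
  "motion": "0.009 0.038 0.025 0 0 -0.002 0; 0.009 0.038 0.025 0 0 -0.002 0; 0 0.08 0 0 0 0 0; 0 0.08 0 0 0 0 0; 0 0.08 0 0 0 0 0; 0 0.08 0 0 0 0 0; 0 0.08 0 0 0 0 0; 0 0.08 0 0 0 0 0; 0 0 0 0 0 0 0; 0 0 0 0 0 0 0"
}}

```text
time: 14.58
tool_pos: [0.6122, 0.0568, 0.2695]
ee_rot: [-3.14, -0.0, 1.868]
wrist_force: [-1.3, -0.7, -6.7]
width: 0.0099
finger_force: 30.0
```

```bash
python3 - <<'E'
from h import *
from bench import imaging
np.set_printoptions(precision=4,suppress=True)
m,e,t=avg(3);print(m,t)
s=imaging.snapshot("side");sc=imaging.snapshot("scene")
cv2.imwrite("pics/s3.png",np.hstack([tile(s,215,90,100,400,400),tile(sc,235,130,120,400,400)]))
E
```

```text
[ 0.0711 -0.2306 -7.3486 -0.0273  0.0707 -0.0195  0.612   0.0566  0.27
 -1.047  -0.      1.8674  0.0097 29.9952] 14.725
```

View pics/s3.png

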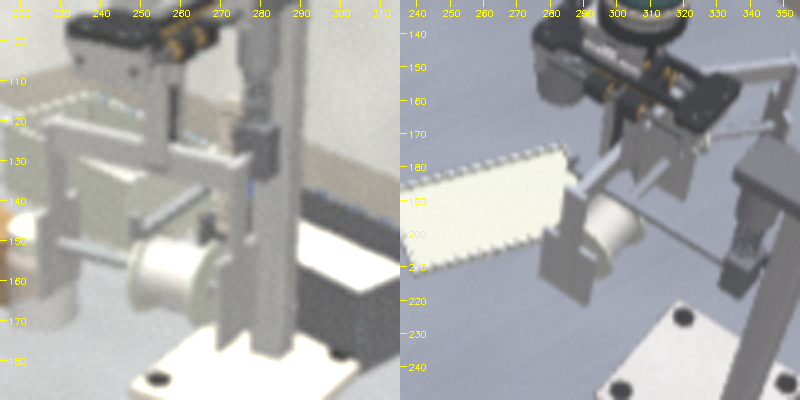

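The arm passes through the window: in the side view the tip is at (249,145), in front of the rail, and the bar runs under the rail above the spool. Lowering now.

{"method": "carry_out", "body": {
  "motion": "0 0 0.03 0 0 0 0; 0 0 0.04 0 0 0 0; 0 0 0.03 0 0 0 0; 0 0 0.02 0 0 0 0; 0 0 0.02 0 0 0 0; 0 0 0.02 0 0 0 0; 0 0 0.02 0 0 0 0; 0 0 0.02 0 0 0 0; 0 0 0.02 0 0 0 0; 0 0 0 0 0 0 0; 0 0 0 0 0 0 0"
}}

```text
time: 16.2
tool_pos: [0.6123, 0.0568, 0.2265]
ee_rot: [3.141, 0.0, 1.868]
wrist_force: [-1.0, -0.3, -3.1]
width: 0.0101
finger_force: 30.0
```

{"method": "carry_out", "body": {
  "motion": "0 0 0.012 0 0 0 0; 0 0 0.012 0 0 0 0; 0 0 0.012 0 0 0 0; 0 0 0.012 0 0 0 0; 0 0 0 0 0 0 0; 0 0 0 0 0 0 0; 0 0 0 0 0 0 0; 0 0 0 0 0 0 0"
}}

```text
time: 17.2
tool_pos: [0.6123, 0.0568, 0.2164]
ee_rot: [3.141, -0.0, 1.868]
wrist_force: [-2.1, 0.5, 0.3]
width: 0.0096
finger_force: 30.0
```

```bash
python3 - <<'E'
from h import *
np.set_printoptions(precision=4,suppress=True)
t0=np.load("tare.npy");m,e,t=avg(30);d=m-t0;print(m,t,e[:6]);print("dF,dT",d[:6])
a=np.radians(107.1);u=-np.array([np.cos(a),np.sin(a),0]);W=7.6
print("COM minus arm along carrier +y mm",1e3*(d[3:6]@np.cross(u,[0,0,-1]))/W, "torque along closing/ rail",d[3:6]@np.cross(u,[0,0,-1]),d[3:6]@u)
E
```

```text
[-1.1381  0.3335 -0.1192  0.0155  0.2802  0.0036  0.6123  0.0568  0.2163
  3.1413 -0.      1.8675  0.0098 29.9989] 18.7 [0.1382 0.0937 0.0769 0.0059 0.0114 0.0054]
dF,dT [-1.1186  0.3845 -0.2367  0.0924  0.192   0.0038]
COM minus arm along carrier +y mm 19.05418366694845 torque along closing/ rail 0.1448117958688082 -0.15636785431765746
```

Almost the full weight is on the hook (0.2 N left). I'll ease down the last bit and open gently to about 33 mm, which clears the hook tip.

{"method": "carry_out", "body": {
  "motion": "0 0 0.004 0 0 0 0; 0 0 0 0 0 0 0; 0 0 0 0 0 0 0.12; 0 0 0 0 0 0 0.14; 0 0 0 0 0 0 0.17; 0 0 0 0 0 0 0.22; 0 0 0 0 0 0 0.28; 0 0 0 0 0 0 0.34; 0 0 0 0 0 0 0.34; 0 0 0 0 0 0 0.34"
}}

```text
time: 19.95
tool_pos: [0.6123, 0.0567, 0.2154]
ee_rot: [-3.142, -0.0, 1.867]
wrist_force: [-0.6, -0.7, 0.3]
width: 0.0319
finger_force: 0.0
```

```bash
python3 - <<'E'
from h import *
from bench import imaging
np.set_printoptions(precision=4,suppress=True)
m,e,t=avg(3);print(m,t)
s=imaging.snapshot("side");pickle.dump(s,open("side4.pkl","wb"));sc=imaging.snapshot("scene");pickle.dump(sc,open("scene4.pkl","wb"));pickle.dump(imaging.snapshot("wrist"),open("wrist4.pkl","wb"))
cv2.imwrite("pics/s4.png",np.hstack([tile(s,205,95,100,400,400),tile(sc,235,130,120,400,400)]))
E
```

```text
[ 0.0806  0.4869  0.2344 -0.0276  0.0259 -0.0093  0.6123  0.0567  0.2155
  3.1415 -0.0001  1.8675  0.0319  0.    ] 20.1
```

View pics/s4.png

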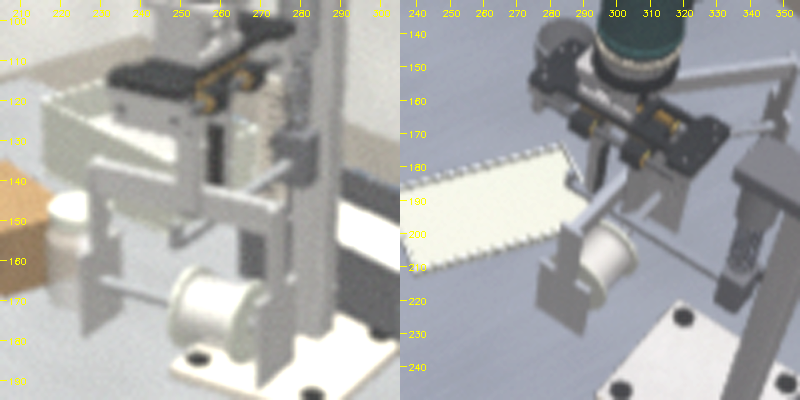

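It hangs on the arm with both fingers clear of the rail, and looks close to level. I'll lift straight out of the way and let it settle.

{"method": "carry_out", "body": {
  "motion": "0 0 -0.02 0 0 0 0.34; 0 0 -0.05 0 0 0 0.34; 0 0 -0.07 0 0 0 0.34; 0 0 -0.07 0 0 0 0.34; 0 0 -0.07 0 0 0 0.34; 0 0 -0.05 0 0 0 0.34; 0 0 -0.02 0 0 0 0.34; 0 0 0 0 0 0 0.34; 0 0 0 0 0 0 0.34; 0 0 0 0 0 0 0.34; 0 0 0 0 0 0 0.34; 0 0 0 0 0 0 0.34"
}}

```text
time: 21.75
tool_pos: [0.6122, 0.0567, 0.2853]
ee_rot: [-3.141, -0.0, 1.868]
wrist_force: [0.9, -0.2, 0.2]
width: 0.032
finger_force: 0.0
```

```bash
python3 - <<'E'
from h import *
from bench import imaging
np.set_printoptions(precision=2,suppress=True)
s4=load("side4");print("moved since release, mean abs px diff in carrier area")
S=[]
for i in range(8):
    s=imaging.snapshot("side");S.append(s["pixels"].astype(float).mean(2)[125:195,222:282])
    for k in range(3):imaging.snapshot("scene")
S=np.array(S);print([np.abs(S[i]-S[i-1]).mean() for i in range(1,8)])
print("vs s4",np.abs(S[-1]-s4["pixels"].astype(float).mean(2)[125:195,222:282]).mean())
for n in("side","scene","wrist"):
    q=imaging.snapshot(n);pickle.dump(q,open(n+"5.pkl","wb"))
# predicted side px of the rail ends for tilts; balance at hook
b=np.radians(17.1);c,sn=np.cos(b),np.sin(b);seat=np.array([.6148,.0555,.2098])
s=load("side5");sc=load("scene5")
for t in(-4,-2,0,2,4):
    a=np.radians(t);P=[]
    for y in(-.0683,.1117):   # scale y of +y end and -y end, 26 mm above arm
        yy=y*np.cos(a)-.026*np.sin(a);zz=y*np.sin(a)+.026*np.cos(a)
        P.append(seat+[-sn*yy,c*yy,zz])
    p,q=proj(s,P[0])[0],proj(s,P[1])[0];r,w=proj(sc,P[0])[0],proj(sc,P[1])[0]
    print(t,"side",p,q,"slope",(p-q)[1]/(p-q)[0],"scene",r,w,(r-w)[1]/(r-w)[0])
im=np.hstack([tile(s,222,120,66,400,400),tile(sc,270,150,60,400,400)])
cv2.imwrite("pics/s5.png",im)
E
```

```text
moved since release, mean abs px diff in carrier area
[np.float64(1.3728571428571428), np.float64(1.3764285714285713), np.float64(1.3629365079365081), np.float64(1.3477777777777777), np.float64(1.3767460317460316), np.float64(1.3645238095238095), np.float64(1.3914285714285715)]
vs s4 4.535238095238095
-4 side [274.32 144.94] [227.83 136.27] slope 0.18638084304358554 scene [286.91 197.42] [318.26 167.13] -0.9663345252598039
-2 side [274.58 145.68] [227.97 135.24] slope 0.22404012863168252 scene [286.65 198.08] [318.31 166.46] -0.998384193514398
0 side [274.83 146.43] [228.14 134.22] slope 0.2616066411851284 scene [286.41 198.72] [318.35 165.83] -1.0299325683499352
2 side [275.04 147.18] [228.35 133.21] slope 0.29917333351244846 scene [286.18 199.35] [318.35 165.21] -1.0610684566687485
4 side [275.24 147.93] [228.59 132.22] slope 0.33683320085560625 scene [285.97 199.97] [318.34 164.63] -1.0918763593108438
```

View pics/s5.png

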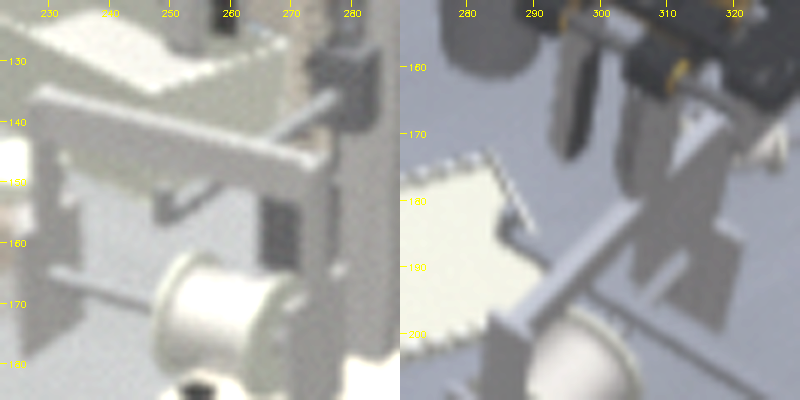

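It has been still for more than 1.5 s (frame differences are at noise level). The rail slope in the side view is 0.27 against 0.262 predicted for level, so it is within about 0.5°. Before regripping I'll check that the rail is centred between the fingers.

```bash
python3 - <<'E'
from h import *
from bench import readout
print(readout.get_obs()["time"])
for n in("wrist2","wrist4","wrist5"):
    g=cv2.cvtColor(load(n)["pixels"],cv2.COLOR_RGB2GRAY)
    for r in(60,140,190):print(n,r,g[r-2:r+3,238:276].mean(0).astype(int))
w=load("wrist5");print(w["cx"])
E
```

```text
23.5
wrist2 60 [ 78  57  52  53  53  53  54  92 146 170 171 171 171 169 170 170 172 169
 171 171 170 171 172 171 170 172 171 171 170 163 119  70  52  52  52  51
  52  67]
wrist2 140 [220 220 220 219 211 202 198 197 187 174 169 168 168 167 169 169 168 168
 170 168 168 167 168 169 169 169 168 168 167 157 140 131 133 135 135 136
 137 137]
wrist2 190 [150 148 145 143 144 140 141 140 148 161 167 169 167 168 167 169 168 169
 169 167 169 169 167 169 168 168 167 169 165 153 142 140 142 144 146 145
 146 150]
wrist4 60 [ 88  64  55  53  52  52  53  84 146 170 174 172 172 173 171 173 171 172
 172 171 171 172 171 171 171 171 173 173 173 163 120  71  54  52  53  53
  52  70]
wrist4 140 [139 136 135 135 134 134 132 134 147 163 169 170 170 169 170 170 169 170
 170 170 168 169 169 169 169 169 168 169 167 163 148 138 139 138 136 135
 139 138]
wrist4 190 [137 137 135 133 133 129 128 126 131 158 167 169 167 170 170 170 170 170
 170 169 169 169 168 171 169 169 169 168 166 150 132 128 127 131 133 135
 134 137]
wrist5 60 [130 111  83  64  59  57  59  59  57  55  77 131 164 176 175 176 175 175
 175 175 176 176 175 174 176 174 149  98  64  56  57  59  58  56  56  68
  96 124]
wrist5 140 [143 143 140 137 138 137 137 134 135 138 141 147 165 172 173 171 173 173
 173 173 172 171 173 171 172 171 161 147 140 140 139 140 141 141 143 138
 139 140]
wrist5 190 [161 167 176 183 188 193 196 201 204 208 211 207 189 175 173 174 173 173
 174 174 173 172 174 173 172 180 200 212 214 210 208 204 200 195 193 186
 178 172]
256.7473706791107
```

{"method": "carry_out", "body": {
  "motion": "0 0 0.03 0 0 0 0.34; 0 0 0.06 0 0 0 0.34; 0 0 0.07 0 0 0 0.34; 0 0 0.07 0 0 0 0.34; 0 0 0.06 0 0 0 0.34; 0 0 0.04 0 0 0 0.34; 0 0 0.02 0 0 0 0.34; 0 0 0 0 0 0 0.25; 0 0 0 0 0 0 0.2; 0 0 0 0 0 0 0.16; 0 0 0 0 0 0 0.13; 0 0 0 0 0 0 0.11"
}}

```text
time: 25.0
tool_pos: [0.6123, 0.0567, 0.2156]
ee_rot: [3.141, -0.0, 1.868]
wrist_force: [-0.0, 1.1, -0.7]
width: 0.0107
finger_force: 0.0
```

{"method": "carry_out", "body": {
  "motion": "0 0 0 0 0 0 0; 0 0 0 0 0 0 0; 0 0 0 0 0 0 0; 0 0 -0.01 0 0 0 0; 0 0 -0.02 0 0 0 0; 0 0 -0.03 0 0 0 0; 0 0 -0.03 0 0 0 0; 0 0 -0.04 0 0 0 0; 0 0 -0.05 0 0 0 0; 0 0 -0.05 0 0 0 0; 0 0 -0.04 0 0 0 0"
}}

```text
time: 26.38
tool_pos: [0.6122, 0.0567, 0.2702]
ee_rot: [3.141, -0.0, 1.868]
wrist_force: [-0.2, 0.2, -6.8]
width: 0.0096
finger_force: 30.0
```

{"method": "carry_out", "body": {
  "motion": "0 -0.03 0 0 0 0 0; 0 -0.07 0 0 0 0 0; 0 -0.09 0 0 0 0 0; 0 -0.1 0 0 0 0 0; 0 -0.1 0 0 0 0 0; 0 -0.1 0 0 0 0 0; 0 -0.05 0 0 0 0 0; 0 0 0 0 0 0 0"
}}

```text
time: 27.38
tool_pos: [0.5083, 0.025, 0.2697]
ee_rot: [3.141, 0.0, 1.867]
wrist_force: [1.2, 0.0, -7.4]
width: 0.01
finger_force: 30.0
```

```bash
python3 - <<'E'
from h import *
np.set_printoptions(precision=4,suppress=True)
w=load("wrist2");a=load("scene0")
P=[onz(w,np.array(p)/1.5625,.014) for p in((321,14),(193,266),(319,335))];print(np.array(P))
print("edges",np.linalg.norm(P[0]-P[1]),np.linalg.norm(P[1]-P[2]),"centre",(P[0]+P[2])/2,"yaw long",np.degrees(np.arctan2(*(P[0]-P[1])[1::-1])))
print("pot",onz(a,(285,159),0))
m,e,t=avg(4);print(m,t)
E
```

```text
[[ 0.399   0.1774  0.014 ]
 [ 0.3405 -0.0442  0.014 ]
 [ 0.4603 -0.0747  0.014 ]]
edges 0.22918804990280497 0.12359853431368503 centre [0.4296 0.0513 0.014 ] yaw long 75.21550162484569
pot [0.3289 0.2319 0.    ]
[-0.1216  0.0272 -7.2285 -0.0345  0.0344 -0.0132  0.5092  0.0252  0.2694
  3.141  -0.0001  1.8675  0.0097 29.9983] 27.575
```

```bash
python3 - <<'E'
from h import *
rows((.509,.0252,.2698),107,[(.4219,.0311,.2698,107,4,0),(.4219,.0311,.2,75.6,6,0)],0)
E
```

```text
0.039 -0.102 -0.000 0 0 -0.000 0; 0.039 -0.102 -0.000 0 0 -0.000 0; 0.039 -0.102 -0.000 0 0 -0.000 0; 0.039 -0.102 -0.000 0 0 -0.000 0; 0.000 -0.000 0.058 0 0 0.044 0; 0.000 -0.000 0.058 0 0 0.044 0; 0.000 -0.000 0.058 0 0 0.044 0; 0.000 -0.000 0.058 0 0 0.044 0; -0.000 -0.000 0.058 0 0 0.044 0; 0.000 -0.000 0.058 0 0 0.044 0
```

{"method": "carry_out", "body": {
  "motion": "0.039 -0.102 0 0 0 0 0; 0.039 -0.102 0 0 0 0 0; 0.039 -0.102 0 0 0 0 0; 0.039 -0.102 0 0 0 0 0; 0 0 0.058 0 0 0.044 0; 0 0 0.058 0 0 0.044 0; 0 0 0.058 0 0 0.044 0; 0 0 0.058 0 0 0.044 0; 0 0 0.058 0 0 0.044 0; 0 0 0.058 0 0 0.044 0; 0 0 0 0 0 0 0; 0 0 0 0 0 0 0"
}}

```text
time: 29.08
tool_pos: [0.4223, 0.0312, 0.2004]
ee_rot: [3.141, -0.0, 1.316]
wrist_force: [-1.1, 0.4, -7.8]
width: 0.0099
finger_force: 30.0
```

```bash
python3 - <<'E'
from h import *
from bench import imaging
np.set_printoptions(precision=4,suppress=True)
m,e,t=avg(4);print(m,t)
w=imaging.snapshot("wrist");sc=imaging.snapshot("scene")
cv2.imwrite("pics/s6.png",np.hstack([tile(w,56,0,384,400,300),tile(sc,210,140,110,400,300)]))
E
```

```text
[-0.0065  0.0968 -7.3394 -0.0653  0.0774  0.0107  0.4223  0.0312  0.2006
  3.1403 -0.0004  1.3154  0.0098 29.9983] 29.275
```

View pics/s6.png

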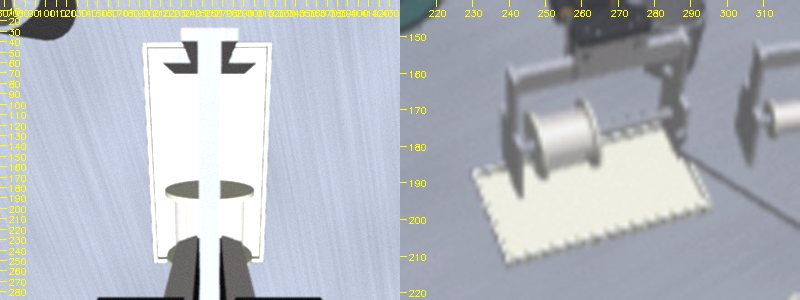

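The wrist view shows the tray outline (top edge columns 143-271) symmetric about the rail (column 208) and parallel to it. Lowering gently.

{"method": "carry_out", "body": {
  "motion": "0 0 0.04 0 0 0 0; 0 0 0.06 0 0 0 0; 0 0 0.06 0 0 0 0; 0 0 0.05 0 0 0 0; 0 0 0.03 0 0 0 0; 0 0 0.02 0 0 0 0; 0 0 0.01 0 0 0 0; 0 0 0.01 0 0 0 0; 0 0 0.01 0 0 0 0; 0 0 0 0 0 0 0; 0 0 0 0 0 0 0"
}}

```text
time: 30.75
tool_pos: [0.4219, 0.0311, 0.142]
ee_rot: [3.141, -0.0, 1.315]
wrist_force: [-0.2, -0.1, -7.3]
width: 0.0097
finger_force: 30.0
```

{"method": "carry_out", "body": {
  "motion": "0 0 0.005 0 0 0 0; 0 0 0.004 0 0 0 0; 0 0 0.004 0 0 0 0; 0 0 0 0 0 0 0; 0 0 0 0 0 0 0"
}}

```text
time: 31.38
tool_pos: [0.4221, 0.0307, 0.14]
ee_rot: [3.14, 0.001, 1.314]
wrist_force: [-1.8, -2.1, -1.3]
width: 0.0097
finger_force: 30.0
```

{"method": "carry_out", "body": {
  "motion": "0 0 0.002 0 0 0 0; 0 0 0 0 0 0 0; 0 0 0 0 0 0 0"
}}

```text
time: 31.75
tool_pos: [0.4221, 0.0305, 0.1398]
ee_rot: [3.14, 0.001, 1.314]
wrist_force: [-2.7, -4.1, 1.9]
width: 0.0096
finger_force: 30.0
```

```bash
python3 - <<'E'
from h import *
np.set_printoptions(precision=4,suppress=True)
m,e,t=avg(6);print(m-np.r_[np.load("tare.npy")[:6],np.zeros(8)],t)
E
```

```text
[-2.5898 -4.3715  1.4522 -0.5119  0.5291  0.0724  0.4221  0.0305  0.1399
  3.1401  0.001   1.3143  0.0096 30.0071] 32.05
```

The carrier stands on the tray floor, supported evenly. I'll relieve the small preload, then open and rise.

{"method": "carry_out", "body": {
  "motion": "0 0 -0.001 0 0 0 0; 0 0 0 0 0 0 0; 0 0 0 0 0 0 0.11; 0 0 0 0 0 0 0.13; 0 0 0 0 0 0 0.17; 0 0 0 0 0 0 0.25; 0 0 0 0 0 0 0.4; 0 0 0 0 0 0 0.5; 0 0 0 0 0 0 0.5; 0 0 0 0 0 0 0.5"
}}

```text
time: 33.3
tool_pos: [0.4218, 0.0311, 0.139]
ee_rot: [-3.142, -0.0, 1.315]
wrist_force: [-0.2, -0.4, 0.5]
width: 0.0472
finger_force: 0.0
```

{"method": "carry_out", "body": {
  "motion": "0 0 -0.03 0 0 0 0.5; 0 0 -0.06 0 0 0 0.5; 0 0 -0.1 0 0 0 0.5; 0 0 -0.1 0 0 0 0.5; 0 0 -0.1 0 0 0 0.5; 0 0 -0.1 0 0 0 0.5; 0 0 -0.05 0 0 0 0.5; 0 0 0 0 0 0 0.5; 0 0 0 0 0 0 0.5"
}}

```text
time: 34.42
tool_pos: [0.4215, 0.0311, 0.2463]
ee_rot: [-3.14, 0.0, 1.315]
wrist_force: [-0.3, 0.4, -0.4]
width: 0.0469
finger_force: 0.0
```

```bash
python3 - <<'E'
from h import *
from bench import imaging
np.set_printoptions(precision=4,suppress=True)
m,e,t=avg(3);print(m,t)
sd=imaging.snapshot("side");sc=imaging.snapshot("scene");pickle.dump(imaging.snapshot("wrist"),open("wrist7.pkl","wb"))
cv2.imwrite("pics/s7.png",np.hstack([tile(sd,165,150,100,400,400),tile(sc,215,125,100,400,400)]))
E
```

```text
[-0.35    0.0989 -0.1634 -0.0876  0.1     0.0054  0.4214  0.0312  0.2461
 -3.1398  0.0003  1.3146  0.0469  0.    ] 34.575
```

View pics/s7.png

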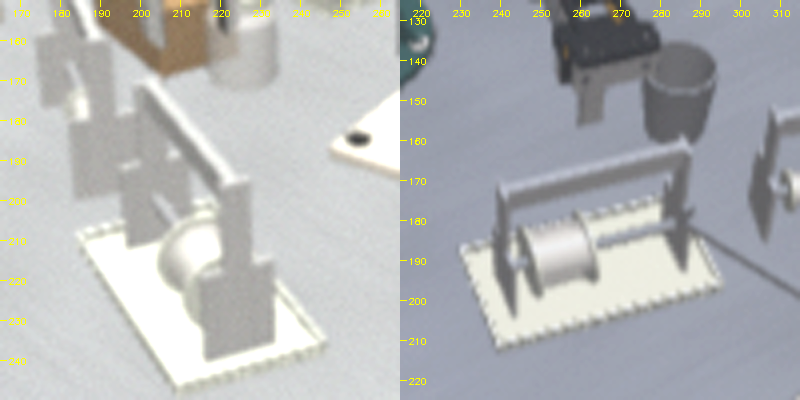

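Both views show the carrier upright, centred in the tray and inside the rim on all sides, with the gripper clear. Handing in.

```bash
python3 -c "
from bench import robot
print(robot.close_job())"
```

```text
the job is handed in; nothing more can be done
None
```

The big-spool carrier hung level on the hook (within about 0.5° in the side view, weight about 7.6 N, still for well over a second), was lifted off, stood gently fully inside the white tray, and the job was handed in at about 35 s; no verdict was returned, I did not re-check the bystanders, and I viewed 12 pictures, over the limit of 10.

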